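# Start a timed gel run

## Robot

A 7-joint arm with a two-finger parallel gripper is mounted at the origin on a cart in front of the work surface, level with it; the furniture and walls round the work are solid. World frame = base frame: x ahead of the robot, y to its left, z up, the work surface at z = 0. Lengths are in mm, angles in rad, forces in N, time in s.
With the tool pointing down it reaches from about 425 to 875 mm from the base axis. Payload 8.4 kg.
Tool frame: the origin (TCP) lies where the fingers leave the gripper's body, on its centre line; the fingertips stand 73 mm ahead of it and the grasp point (between the pads) lies 54 mm ahead of it (tcp_to_grasp is the distance from the TCP to the grasp point, in mm); z points along the fingers, y is the line along which they close (so a half turn about z gives the same grasp; the last joint's range is limited). The gripper opens to 85 mm and grips with 20 to 120 N. Pads are 22 mm wide; open, the fingers measure 114 mm over their backs; the gripper's body (76 mm by 85 mm) begins 54 mm behind the grasp point. The pads swing forward as they close: fully open they stand 13 mm farther back than shut.
Start: joints at [-1.362, 0.333, 0.04, 1.465, -0.013, 1.343, -0.059], TCP at [196.928, 619.425, 303.908] pointing down, gripper open.
Joint ranges: [-2.58, 2.58], [-0.38, 2.09], [-1.3, 1.39], [0.25, 2.4], [-1.5, 4.64], [0.08, 2.09], [-2.65, 2.65]. Speed limits (rad/s): [2.22, 2.22, 2.79, 2.79, 3.14, 3.14, 3.14].

## Interface

Orientations are given as a 3x3 rotation matrix whose columns are the frame's x, y, z axes.
In Python, from station import sense, grab_frame, finish_job, masks_of, place_of, tcp_to_grasp gives the robot as it stands.
- The arm moves only by the tool arm_command, never from a script. Its argument "increments" is one flat list of numbers, 7 for each row, row after row: the turn, a rotation vector about the tool's x, y, z in rad, then the shift along the tool's x, y, z in m, then the finger opening in m, from 0 to 0.0854. In form: [ax, ay, az, x, y, z, gripper, ax, ay, az, x, y, z, gripper, ...]. A call has 1 to 8 rows; each row shifts and turns the commanded pose from where the row before left it, along the tool's axes as they then stand; what a row does not reach is not made up. A row lasts 1/10 s, in which the tool goes at most 50 mm and 8.59 degrees, less where a joint would pass 70% of its speed; a pose out of reach is approached as far as the arm can. A call is refused whole if a number of a shift passes 0.05 or a number of a turn 0.15, either way. A call with a gripper value outside its range is refused whole. The fingers move at their own pace and stop on an object; "grip_force" is the grip in N (left out, the last holds). Time passes only in rows, so rows that do not move let the fingers close. It gives the time, the measured TCP pose, the force, the opening and the grip force at its end, in the units of the state.
- sense(): the state, without advancing time (a new reading comes with each control period).
- grab_frame(name): name is "scene" or "top"; returns a dict with "img" (400x640x3 uint8, red, green, blue), "vertical_fov" (degrees; the focal length in pixels is half the picture's height over the tangent of half this angle, whatever the lens; pixels are square), "cx", "cy" (the principal point, pixels), "cam_to_world" (4x4, takes a point from camera to world coordinates). Camera axes: x right, y down, z forward; pixel columns grow to the right and rows downward; lengths in mm; the calibration is good to about 2 mm. A picture is of the moment at which its call begins. There is no depth.
- finish_job(): hands the job in; it is judged then, once.
Trained networks look in a picture, given as the dict that the camera call returned (one of the last four; its "shot" number tells which), for a name from the list of things; names that differ only in an ending like _2 or _b are one class to them, and where a whole thing is asked for, a point or a joint stands for the part that bears it (a point fixed in the world has none). Each returns a list of dicts, best first, with "score" (0 to 1); they miss things now and then, are a little off and sometimes report something else, mostly with a low value. They report only what shows in the picture. A call takes as long as a camera call. They do not tell look-alikes from the thing itself.
- masks_of(picture, thing): "mask" (400x640 bool, what is visible of it) and "box" ([left, top, width, height] as shares, 0 to 1, of the picture: columns of its width, rows of its height, round what is visible of it).
- place_of(picture, thing): "xy" ([column, row] as shares, 0 to 1, of the picture: columns of its width, rows of its height: a listed point, or the origin of a listed thing).
The state is a dict: "t": time; "joint_positions": joint angles; "joint_vel": joint speeds; "joint_torque": joint torques, N m; "tcp_pos": TCP position; "tool_rot": TCP orientation; "wrist_force": force on the tool from outside, world axes, zero at the start; "torque": the same for the moment, N m; "gripper_width": finger opening in mm; "finger_force": force on a finger pad.
Only numpy, scipy, OpenCV 4.12 (cv2) and the standard library are available. Lean on these libraries where they do the work, as an engineer would, in place of code of your own. Each camera call takes 0.05 s, during which the arm holds its last target. There are 200 camera calls.

## Task

Start the gel run: with your fingertips push the gel tank's open clear lid all the way shut, then switch the tank on by pressing down the front end of the black rocker switch on its blue panel, and then press the long bar button of the bench timer that lies near the tank to start the clock. The lid must be shut before the power goes on. Press gently, only touch and push - nothing is to be picked up or shoved out of place, the timer included - and leave the other things on the table as they are.

Things in the scene. Friction and masses are not known exactly. Their poses are not given: they have to be found in the camera images.
- gel_unit: The gel tank, 181 x 177 x 68 mm, cannot slip. Origin: centre of its underside. x points from its front (turned to the robot) to its rear, y to the left. Left (y -36 to +84 mm) an open basin, wall tops at z = 50 mm, under a hinged clear lid; right (y -88 to -38 mm) the power unit with a blue panel at z = 61 mm.
- gel_unit_lid (a joint): Lid angle in rad: 0 shut (level, top at z = 62 mm; a stop ends the travel), grows as it swings up and back about its rear hinge, at most 1.48; starts at 1.0 to 1.25. Stiff hinge (about 0.13 N m of friction): the lid stays where it is left and takes 1 to 4 N at its front edge.
- lid_axis (a point): Middle of the lid's hinge axis, at (87.5, 24.5, 54) mm in the tank's frame; the axis runs along the tank's y. It does not move with the lid.
- lid_edge (a point): Middle of the lid's front edge on its outer (top) face; moves with the lid. At angle a, in the tank's frame: x = 87.5 - 173.5 cos a + 8 sin a, y = 24.5, z = 54 + 173.5 sin a + 8 cos a (mm). The lid is a 3 mm plate, y -39 to +87 mm, with a 14 mm rim turned inward and a tab 34 mm wide, 6 mm out, at mid front edge. Open, its outer face looks rearward and up.
- rocker_pivot (a point): Pivot of the black power rocker, at (-43.5, -63, 62.5) mm in the tank's frame; does not move. The rocker is a cap 21 mm long (tank's x) and 14 mm wide, its top 6 mm above the pivot when level; its front end is 11 mm from the pivot towards -x of the tank, its rear end 11 mm towards +x.
- gel_unit_rocker (a joint): Rocker angle in rad: -0.175 off (front end up, rear end down; so at the start), +0.175 on (front end fully down, its top then at z = 66 mm). It stays where it is put; about 1 N on the last 5 mm of the front end pushes it to its stop; close to the pivot it takes far more.
- timer: The bench timer, a flat white box 70 x 64 x 20 mm that lies loose face up, 70 g. Origin: centre of its underside, x along its 70 mm side. It lies within 0.45 m of the tank, to the left or right; a second timer in the clutter at the far right end of the table is not meant.
- button_top (a point): Centre of the top of the timer's bar button, at (-18, 0, 20) mm in the timer's frame. The bar is 14 mm (timer's x) by 42 mm (timer's y), and stands 3 mm proud of the case, whose top is at z = 17 mm.
- timer_button (a joint): Press depth of the timer's button in m: 0 up, 0.0012 fully down; a spring brings it back. 4 to 6 N press it down.
- stain_bottle: Bystander: white bottle with a black cap, 48 mm across, 98 mm tall, loose. Origin: centre of its underside.
- beaker: Bystander: glass beaker, 55 mm across, 70 mm tall, loose. Origin: centre of its underside.
- pipette: Bystander: pipette lying in front of the tank, 235 mm long (its y), 45 mm wide, 27 mm high, loose. Origin: underside, middle.
- jar: Bystander: specimen jar with a wide screw lid, 46 mm across, 52 mm tall, loose. Origin: centre of its underside.
- buffer_bottle: Bystander: white bottle with a blue cap, 62 mm across, 135 mm tall, loose. Origin: centre of its underside.
Not all that is in view belongs to the job. What is shaped like the timer but red is not meant.

How it is judged (in metres and radians):
On the way, in this order (a step that is already met when the one before it is completed fails the run):
1. the lid is shut (value of joint gel_unit_lid below 0.03 rad), for 0.2 s.
2. the rocker is switched on (value of joint gel_unit_rocker above 0.09 rad), for 0.1 s.
3. the timer's button is pressed down (value of joint timer_button above 0.0008 m), for 0.05 s.
At the end, for the whole second after the job is handed in: The lid is shut (within 0.03 rad), the rocker is on (above 0.09 rad), the timer's button has been pressed and is up again, and the timer and the bystanders stand within 25 mm of where they were (value of joint gel_unit_lid below 0.03 rad and value of joint gel_unit_rocker above 0.09 rad and value of joint timer_button below 0.0005 m and distance of each of timer, stain_bottle, beaker, pipette, jar, buffer_bottle from where it was at the start of the episode below 0.025 m and height (world z) of timer below 0.005 m and linear speed of timer below 0.02 m/s); the robot touches nothing.
It fails at once if the power is switched on while the lid is not shut (value of joint gel_unit_rocker above 0 rad and value of joint gel_unit_lid above 0.06 rad).
It fails at once if the timer is lifted, tipped or shoved away (height (world z) of timer above 0.012 m or angle between timer's own z axis and vertical above 0.25 rad or distance of timer from where it was at the start of the episode above 0.035 m).
It fails at once if the gel tank or the timer is pressed with more than 60 N (contact force between any of the arm, the fingers and gel_unit above 60 N or contact force between the fingers and timer above 60 N).
It fails at once if a bystander (bottle, beaker, jar or pipette) is lifted, tipped or moved away (distance of any of stain_bottle, beaker, pipette, jar, buffer_bottle from where it was at the start of the episode above 0.035 m or angle between any of stain_bottle, beaker, pipette, jar, buffer_bottle's own z axis and vertical above 0.4 rad).
It also fails if it takes over 58 s, if anything falls off the work surface, if the arm or the gripper's body presses on something with over 40 N, if the wrist force passes 120 N, or if a joint passes its speed limit or range.

## Working session

There is one attempt and no reset: what is moved stays moved. The work goes in short steps, Python scripts to look and compute and a tool call to move; the robot and the scene stay as the last step left them, time stands still between calls to the robot, and variables do not carry over. Pictures are saved under pics/ and viewed, at most 10 in all, crops included, and the job is handed in when it is done.

Besides the shell and the picture viewer there is one more tool, called in YAML: its name, and indented under it one key for each argument. arm_command: Moves the arm, as the interface text tells. Its arguments: {"type":"object","properties":{"increments":{"type":"array","items":{"type":"number"}},"grip_force":{"type":"number"}},"required":["increments"]}

```bash
mkdir -p pics
cat > h.py <<'E'
import numpy as np, cv2
from station import *
def K(f):
    F=200/np.tan(np.radians(f["vertical_fov"])/2); return F,f["cx"],f["cy"]
def ray(f,px):
    F,cx,cy=K(f);T=np.array(f["cam_to_world"]);d=T[:3,:3]@np.array([(px[0]-cx)/F,(px[1]-cy)/F,1]);return T[:3,3],d/np.linalg.norm(d)
def atz(f,px,z):
    o,d=ray(f,px);return o+d*(z-o[2])/d[2]
def proj(f,P):
    F,cx,cy=K(f);T=np.array(f["cam_to_world"]);c=(np.atleast_2d(P)-T[:3,3])@T[:3,:3];return np.c_[F*c[:,0]/c[:,2]+cx,F*c[:,1]/c[:,2]+cy]
def tri(o1,d1,o2,d2):
    A=np.array([d1,-d2]).T;s=np.linalg.lstsq(A,o2-o1,rcond=None)[0];a=o1+s[0]*d1;b=o2+s[1]*d2;return (a+b)/2,np.linalg.norm(a-b)
E
cat > m.py <<'E'
from h import *
np.set_printoptions(precision=1,suppress=True)
fs={n:grab_frame(n) for n in("scene","top")}
for n,f in fs.items():
    cv2.imwrite(f"pics/{n}0.png",f["img"][:,:,::-1]); print(n,np.array(f["cam_to_world"])[:3].tolist(),K(f))
for th,z in [("gel_unit",0),("lid_axis",54),("lid_edge",None),("rocker_pivot",62.5),("timer",0),("button_top",20),("stain_bottle",0),("beaker",0),("pipette",0),("jar",0),("buffer_bottle",0)]:
    for n,f in fs.items():
        for r in place_of(f,th)[:3]:
            px=np.array(r["xy"])*[640,400]; print(th,n,round(r["score"],2),px,atz(f,px,z)[:2] if z is not None else "")
a=place_of(fs["scene"],"lid_edge");b=place_of(fs["top"],"lid_edge")
if a and b: print(tri(*ray(fs["scene"],np.array(a[0]["xy"])*[640,400]),*ray(fs["top"],np.array(b[0]["xy"])*[640,400])))
print(sense())
E
python3 m.py
```

```text
scene [[0.7007894703288262, -0.33142229089565556, 0.6317067225965851, -5.861578583036681], [-0.7130953595518328, -0.34994076592351653, 0.6074837187369758, -597.3650488477024], [0.019726288598862753, -0.8761853259683925, -0.4815705016877344, 507.1460590037967]] (np.float64(377.8083564584364), 324.80946179139687, 202.66654758022986)
top [[0.07947888780049721, -0.9661086807518341, 0.24559544655784443, 292.5155069465977], [-0.9968339523763315, -0.07759111869777546, 0.017369216706846078, -54.45350057493539], [0.0022754744071590916, -0.24619836570371212, -0.9692167904762298, 1187.5469526407508]] (np.float64(412.1250207565861), 315.75318252089767, 196.61964495811384)
gel_unit scene 0.9 [329.8 212.6] [629.9  -5.2]
gel_unit top 0.7 [310.4 191.2] [608.8 -15.9]
lid_axis scene 0.58 [350.  185.7] [706.8  -5.7]
lid_axis top 0.59 [311.7 153.7] [707.5 -12. ]
lid_axis top 0.16 [291.5 270.2] [369.1  15. ]
lid_edge scene 0.65 [333.  206.4] 
lid_edge scene 0.61 [331.1 131.2] 
lid_edge top 0.76 [302.6 157.1] 
lid_edge top 0.51 [293.  270.4] 
lid_edge top 0.19 [427.9 170.4] 
rocker_pivot scene 0.94 [329.6
[... 1074 characters left out ...]
1 283.1]
jar top 0.59 [289.4 270.4] [371.7  24.3]
buffer_bottle scene 0.78 [469.3 261.2] [ 699.7 -364.1]
buffer_bottle top 0.86 [427.1 170.6] [ 701.3 -362.2]
(array([705.8,  29.2, -19.7]), np.float64(37.07308596975847))
{'t': 1.3, 'joint_positions': array([-1.4,  0.3,  0. ,  1.5, -0. ,  1.3, -0.1]), 'joint_vel': array([ 0.,  0.,  0., -0., -0.,  0., -0.]), 'joint_torque': array([  0. , -65.8,   1.4, -40.6,   0. ,   0. ,  -0. ]), 'tcp_pos': array([197. , 619.4, 303.9]), 'tool_rot': array([[-1. ,  0.3,  0. ],
       [ 0.3,  1. , -0. ],
       [-0. , -0. , -1. ]]), 'wrist_force': array([ 0.1, -0.6, -1.2]), 'torque': array([-0., -0.,  0.]), 'finger_force': 0.0, 'gripper_width': 85.60820295393714}
```

View pics/scene0.png

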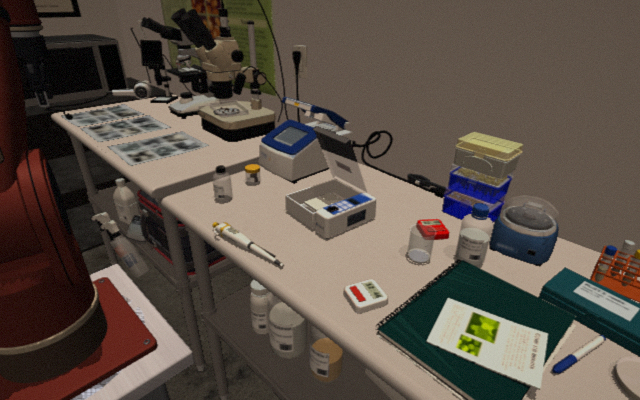

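View pics/top0.png

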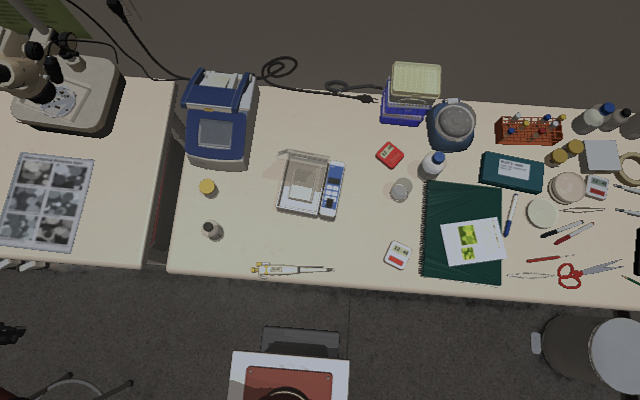

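The scene shows the tank with its open lid at about scene (330,205) and top (310,190). The white timer is at scene (366,294) and top (398,255). The red decoy is at top (390,155), and the pipette lies in front of the tank. Next I'll fit the poses and overlay the models.

```bash
cat > fit.py <<'E'
from h import *
from scipy.optimize import least_squares
np.set_printoptions(precision=2,suppress=True)
fs={n:grab_frame(n) for n in("scene","top")}
def W(p,P): 
    c,s=np.cos(p[2]),np.sin(p[2]);P=np.atleast_2d(P).astype(float);return np.c_[p[0]+c*P[:,0]-s*P[:,1],p[1]+s*P[:,0]+c*P[:,1],P[:,2]]
def edge(a,y=24.5): return [87.5-173.5*np.cos(a)+8*np.sin(a),y,54+173.5*np.sin(a)+8*np.cos(a)]
def near(f,th,px,r=25):
    b=[np.array(q["xy"])*[640,400] for q in place_of(f,th)]
    b=[q for q in b if np.hypot(*(q-px))<r]; return b[0] if b else None
obs=[]
for n,f in fs.items():
    for th,P,g in [("gel_unit",[0,0,0],(330,212) if n=="scene" else (310,191)),("lid_axis",[87.5,24.5,54],(350,186) if n=="scene" else (312,154)),("rocker_pivot",[-43.5,-63,62.5],(330,209)if n=="scene" else (328,200))]:
        q=near(f,th,g)
        if q is not None: obs.append((f,P,q))
r=least_squares(lambda p:np.concatenate([proj(f,W(p,P))[0]-q for f,P,q in obs]),[620,-10,-.2],loss="soft_l1")
print("tank",r.x,"res",r.fun.reshape(-1,2).tolist())
for n,f in fs.items():
    m=masks_of(f,"gel_unit_lid")
    for k in m[:2]: print(n,"lid mask",round(k["score"],2),np.array(k["box"])*[640,400,640,400])
    for th in("timer","button_top"):
        q=near(f,th,(364,294) if n=="scene" else (398,257)); print(n,th,q, None if q is None else atz(f,q,0 if th=="timer" else 20)[:2])
    m=[k for k in masks_of(f,"timer") if abs(k["box"][0]*640+k["box"][2]*320-(366 if n=="scene" else 398))<20]
    if m:
        c=cv2.findContours(m[0]["mask"].astype(np.uint8),0,2)[0];c=max(c,key=len)[:,0]
        w=np.array([atz(f,x,10)[:2] for x in c],np.float32);print(n,"timer rect",cv2.minAreaRect(w))
p=r.x;tiles=[]
def tile(f,c,S,p=None):
    x0,y0=c[0]-200/S,c[1]-150/S
    M=np.array([[S,0,-S*x0],[0,S,-S*y0]],float);t=cv2.warpAffine(f["img"][:,:,::-1].copy(),M,(400,300),flags=cv2.INTER_CUBIC)
    return t,(lambda P:np.int32(np.round((proj(f,P)-[x0,y0])*S)))
for n,c in(("scene",(332,192)),("top",(310,185))):
    t,g=tile(fs[n],c,4)
    for z in(0,50): cv2.polylines(t,[g(W(p,[[-90.5,-88.5,z],[90.5,-88.5,z],[90.5,88.5,z],[-90.5,88.5,z]]))],1,(0,255,0))
    cv2.circle(t,tuple(g(W(p,[-43.5,-63,62.5]))[0]),3,(0,0,255))
    for a in(1.0,1.1,1.2): cv2.line(t,*map(tuple,g(W(p,[edge(a,-39),edge(a,87)]))),(255,0,255),1)
    tiles.append(t)
for n,c in(("scene",(366,294)),("top",(398,257))): tiles.append(tile(fs[n],c,7)[0])
cv2.imwrite("pics/grid1.png",np.vstack([np.hstack(tiles[:2]),np.hstack(tiles[2:])]))
E
python3 fit.py
```

```text
tank [621.09 -18.29  -0.15] res [[-1.0331603495569652, 2.1069338373823143], [0.8203680983871209, -0.6834577117282663], [0.4897295781432831, 0.5683273831370457], [0.615007739807595, -1.5014394167251055], [-0.7398789340585381, 0.1441723586426349], [-0.7667777024083762, 0.5422905939780946]]
scene lid mask 0.98 [314.11 129.92  50.37  64.4 ]
scene lid mask 0.64 [454.98 205.52  37.82  62.  ]
scene timer [361.02 295.52] [ 444.67 -266.72]
scene button_top [359.23 296.12] [ 423.28 -278.46]
scene timer rect ((441.63616943359375, -277.6922912597656), (74.78816223144531, 74.1432876586914), 67.51097106933594)
top lid mask 0.57 [277.5  148.2   52.29  19.2 ]
top timer [398.4 257.4] [ 433.18 -283.65]
top button_top [394.82 256.  ] [ 433.94 -269.59]
top timer rect ((738.7607421875, -245.41497802734375), (73.27973937988281, 69.86564636230469), 52.99058532714844)
```

View pics/grid1.png

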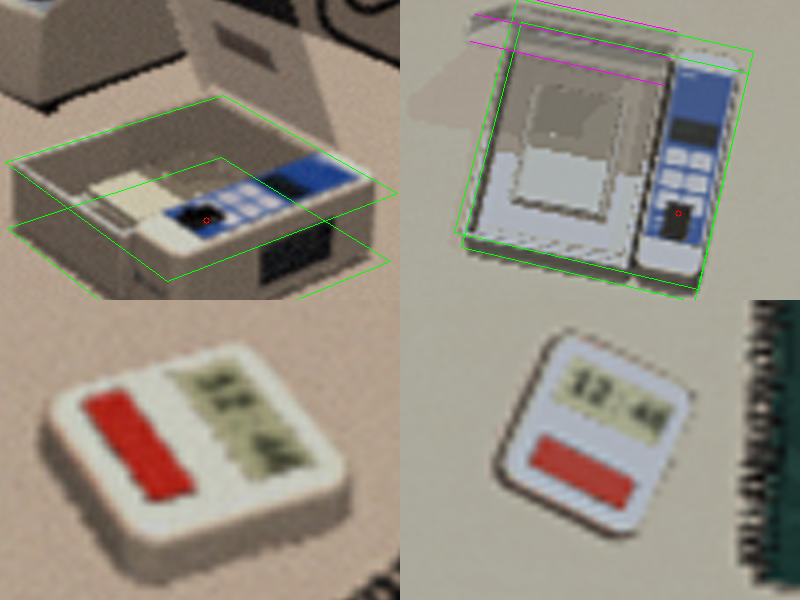

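The tank fit is good to about 5 mm. The timer lies at about (433,-282) with its button facing the robot, towards the lower left in the top view. I'll make a first safe move, rising and closing the fingers, and then refine the fit.

arm_command:
  increments: [0,0,0,0,0,-0.03,0,0,0,0,0,0,-0.03,0]
  grip_force: 20

```text
t: 2.3
tcp_pos: [196.8, 619.0, 363.8]
tool_rot: [[-0.953, 0.303, -0.001], [0.303, 0.953, -0.002], [-0.0, -0.002, -1.0]]
wrist_force: [0.8, 0.9, -0.2]
gripper_width: 58.8
finger_force: 0.0
```

```bash
cat > v.py <<'E'
from h import *
np.set_printoptions(precision=4,suppress=True)
fs={n:grab_frame(n) for n in("scene","top")}
import pickle;pickle.dump(fs,open("fs.pkl","wb"))
def tile(f,x0,y0,w,h,S): return cv2.resize(f["img"][y0:y0+h,x0:x0+w,::-1],None,fx=S,fy=S,interpolation=cv2.INTER_CUBIC)
a=tile(fs["scene"],284,126,80,112,5);b=tile(fs["top"],274,143,80,112,5)
cv2.imwrite("pics/c2.png",np.hstack([a,b]))
for n in fs:
    h=fs[n]["img"].astype(int); c=(330,208) if n=="scene" else (328,199)
    ys,xs=np.mgrid[:400,:640]; 
    w=(h.sum(2)<150)&(abs(xs-c[0])<12)&(abs(ys-c[1])<12)
    k,l,st,ce=cv2.connectedComponentsWithStats(w.astype(np.uint8)); print(n,st[1:].tolist(),ce[1:].tolist())
print(sense()["tool_rot"],sense()["tcp_pos"],sense()["gripper_width"])
E
python3 v.py
```

```text
scene [[327, 207, 11, 6, 42]] [[331.7142857142857, 208.85714285714286]]
top [[323, 188, 1, 2, 2], [322, 193, 1, 2, 2], [321, 198, 1, 2, 2], [326, 199, 7, 9, 41], [320, 203, 1, 1, 1], [319, 208, 1, 1, 1]] [[323.0, 188.5], [322.0, 193.5], [321.0, 198.5], [329.2439024390244, 202.90243902439025], [320.0, 203.0], [319.0, 208.0]]
[[-0.953   0.3031  0.0016]
 [ 0.3031  0.9529  0.0067]
 [ 0.0005  0.0068 -1.    ]] [197.3163 620.5265 368.7536] 44.04451371263375
```

View pics/c2.png

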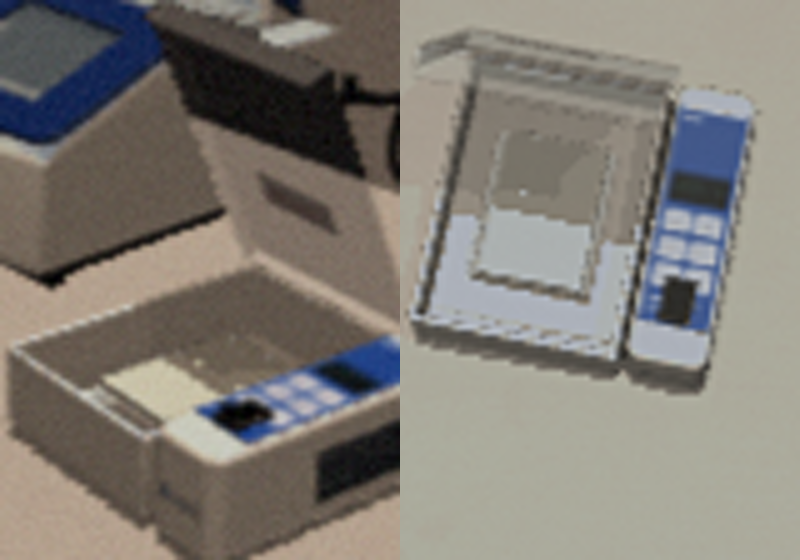

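The crop gives clean corners. In the top view, the basin's front corners are at about (276,208) and (319,214), the rocker at (329,203), and the lid's front-left corner at about (276,153). In the scene view, the lid's front edge runs from (314,128) to (351,141). I'll fit the pose and lid angle to these.

```bash
cat > fit2.py <<'E'
from h import *
import pickle
from scipy.optimize import least_squares
np.set_printoptions(precision=2,suppress=True)
fs=pickle.load(open("fs.pkl","rb"));S,T=fs["scene"],fs["top"]
def W(p,P):
    c,s=np.cos(p[2]),np.sin(p[2]);P=np.atleast_2d(P).astype(float);return np.c_[p[0]+c*P[:,0]-s*P[:,1],p[1]+s*P[:,0]+c*P[:,1],P[:,2]]
def edge(a,y=24.5): return [87.5-173.5*np.cos(a)+8*np.sin(a),y,54+173.5*np.sin(a)+8*np.cos(a)]
o=[(T,[-90.5,84,50],(276.4,208)),(T,[-90.5,-36,50],(319,214.2)),(T,[-44,-63,68],(329.3,203)),(T,[-90.5,-88,60],(335.5,215.5)),(T,[90.5,-88,60],(345,163)),
(S,[-90.5,84,50],(285.8,195.8)),(S,[-90.5,84,0],(286.2,213)),(S,[-90.5,-36,50],(314,213.3)),(S,[-44,-63,68],(331.7,208.5)),
(T,87,(276.4,153.4)),(S,87,(314,128.5)),(S,-39,(351,141))]
def res(p): return np.array([proj(f,W(p,P if isinstance(P,list) else edge(p[3],P)))[0]-q for f,P,q in o])
r=least_squares(lambda p:res(p).ravel(),[620,-15,-.15,1.1],loss="soft_l1");p=r.x;print(p);print(res(p))
print("axis",W(p,[87.5,24.5,54]),"rocker",W(p,[-43.5,-63,62.5]),"edge",W(p,edge(p[3])))
# timer, by button / case corners from the top crop (7x, centre 398,257)
q=lambda x,y:atz(T,(398+(x-600)/7,257+(y-450)/7),20)[:2]
print("button corners",[q(*c) for c in((543,435),(637,480),(622,512),(528,464))],"mean",q(583,473))
E
python3 fit2.py
```

```text
[623.35 -16.07  -0.09   1.08]
[[-0.4  -0.64]
 [-1.15  0.08]
 [ 0.84 -4.5 ]
 [ 0.76  1.09]
 [ 0.89 -6.88]
 [-2.08  0.66]
 [-1.86  0.19]
 [-1.03  1.74]
 [ 3.75 -1.7 ]
 [ 0.43 -0.21]
 [ 0.68 -0.51]
 [-1.97  0.43]]
axis [[712.66   0.7   54.  ]] rocker [[574.52 -75.03  62.5 ]] edge [[638.84   7.17 211.09]]
button corners [array([ 436.03, -255.52]), array([ 421.03, -293.82]), array([ 407.82, -288.17]), array([ 423.93, -249.92])] mean [ 422.1 -272.1]
```

```bash
sed -i 's/^o=.*/F=1;o=[(T,[-1,84,50],(276.4,208)),(T,[-1,-36,50],(319,214.2)),(T,[-44,-63,68],(329.3,203)),(T,[-2,-88,60],(335.5,215.5)),(T,[-3,-88,60],(345,163)),(T,[87.5,24.5,54],(311.7,153.7)),(S,[87.5,24.5,54],(350,185.7)),/; s/^(S,\[-90.5,84,50\].*/(S,[-1,84,50],(285.8,195.8)),(S,[-1,84,0],(286.2,213)),(S,[-1,-36,50],(314,213.3)),(S,[-44,-63,68],(331.7,208.5)),/; s/^def res.*/def res(p):\n    G=lambda P:[{-1:p[4],-2:p[5],-3:p[6]}.get(P[0],P[0])]+P[1:] if isinstance(P,list) else edge(p[3],P)\n    return np.array([proj(f,W(p,G(P)))[0]-q for f,P,q in o])/; s/-.15,1.1\]/-.15,1.1,-85,-85,85]/' fit2.py; python3 fit2.py
```

```text
[614.72 -17.5   -0.11   1.11 -79.26 -76.89  80.36]
[[-0.03 -2.36]
 [-1.03 -0.54]
 [ 0.62 -0.97]
 [ 0.95  0.13]
 [ 1.29  0.15]
 [-3.15  0.75]
 [-1.26 -0.06]
 [-0.45  0.1 ]
 [-0.28 -0.4 ]
 [-0.42  1.5 ]
 [ 0.81 -0.22]
 [ 1.31  0.15]
 [ 0.95 -0.98]
 [-2.61  0.26]]
axis [[704.45  -3.15  54.  ]] rocker [[564.32 -75.13  62.5 ]] edge [[635.61   4.76 213.27]]
button corners [array([ 436.03, -255.52]), array([ 421.03, -293.82]), array([ 407.82, -288.17]), array([ 423.93, -249.92])] mean [ 422.1 -272.1]
```

Both fits agree: the tank axis is at about (705,-6), the yaw about -0.13, the lid angle about 1.11 rad, and the rocker at about (564,-72). Next I'll turn the tool to the tank's axes and travel high to a point behind the lid.

arm_command:
  increments: [0,0,-0.09,0,0,0,0,0,0,-0.09,0,0,0,0,0,0,0,-0.035,-0.035,0,0,0,0,0,-0.035,-0.035,0,0,0,0,0,-0.035,-0.035,0,0,0,0,0,-0.035,-0.035,0,0,0,0,0,-0.035,-0.035,0,0,0,0,0,-0.035,-0.035,0,0]

```text
t: 3.2
tcp_pos: [379.3, 382.4, 363.8]
tool_rot: [[-0.992, 0.127, 0.0], [0.127, 0.992, 0.0], [0.0, 0.0, -1.0]]
wrist_force: [0.4, 1.0, 0.0]
gripper_width: 0.2
finger_force: 0.0
```

arm_command:
  increments: [0,0,0,-0.035,-0.035,0,0,0,0,0,-0.035,-0.035,0,0,0,0,0,-0.035,-0.035,0,0,0,0,0,-0.035,-0.035,0,0,0,0,0,-0.035,-0.035,0,0,0,0,0,-0.035,-0.035,0,0,0,0,0,-0.035,-0.035,0,0,0,0,0,0,0,0,0]

```text
t: 4.0
tcp_pos: [592.9, 102.4, 363.5]
tool_rot: [[-0.991, 0.137, 0.001], [0.137, 0.991, -0.004], [-0.002, -0.004, -1.0]]
wrist_force: [-1.2, 0.0, -0.4]
gripper_width: 0.0
finger_force: 0.0
```

arm_command:
  increments: [0,0,0,-0.036,-0.031,0,0,0,0,0,-0.036,-0.031,0,0,0,0,0,-0.036,-0.031,0,0,0,0,0,0,0,0.03,0,0,0,0,0,0,0.035,0,0,0,0,0,0,0.03,0,0,0,0,0,0,0,0]

```text
t: 4.7
tcp_pos: [683.5, 4.5, 263.9]
tool_rot: [[-0.992, 0.127, -0.008], [0.127, 0.992, -0.001], [0.008, -0.002, -1.0]]
wrist_force: [0.8, 1.3, -0.3]
gripper_width: 0.5
finger_force: 0.0
```

Run:
```python
from h import *
fs={n:grab_frame(n) for n in("scene","top")}
def tile(f,x0,y0,w,h,S): return cv2.resize(f["img"][y0:y0+h,x0:x0+w,::-1],None,fx=S,fy=S,interpolation=cv2.INTER_CUBIC)
cv2.imwrite("pics/d.png",np.hstack([tile(fs["scene"],284,100,100,140,4),tile(fs["top"],264,110,100,140,4)]))
s=sense();print(s["tcp_pos"],s["wrist_force"])
```

```text
[685.45999837   4.24668247 269.31711285] [-0.65383071  0.39850254  0.94802715]
```

View pics/d.png

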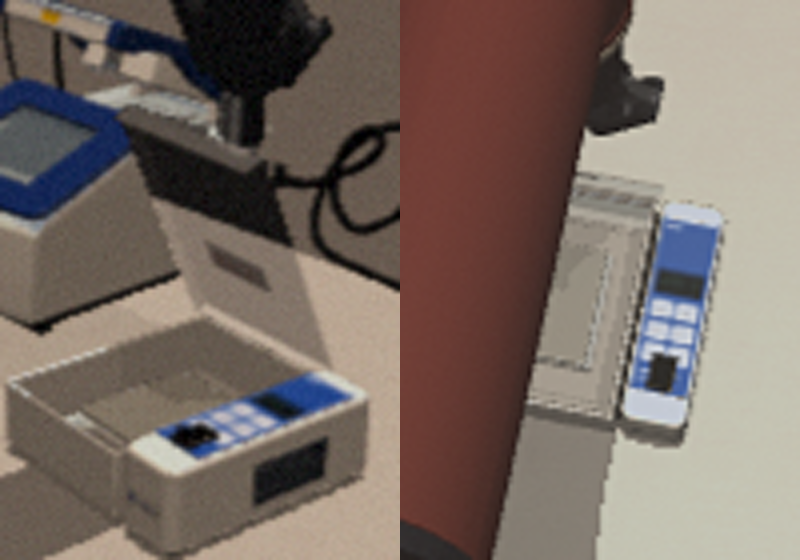

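The fingers stand behind the open lid (scene tile about (240,120)) without touching it, and nothing has moved. I'll sweep along the lid's arc.

arm_command:
  increments: [0,0,0,0.015,0,0,0,0,0,0,0.015,0,0.002,0,0,0,0,0.0133,0,0.008,0,0,0,0,0.0133,0,0.008,0,0,0,0,0.0115,0,0.01,0,0,0,0,0.0115,0,0.01,0,0,0,0,0.0093,0,0.012,0,0,0,0,0.0093,0,0.012,0]

```text
t: 5.6
tcp_pos: [589.1, 16.7, 209.5]
tool_rot: [[-0.992, 0.127, 0.004], [0.127, 0.992, 0.001], [-0.004, 0.002, -1.0]]
wrist_force: [1.3, -0.4, 0.1]
gripper_width: 0.0
finger_force: 0.2
```

arm_command:
  increments: [0,0,0,0.0066,0,0.0137,0,0,0,0,0.0066,0,0.0137,0,0,0,0,0.0032,0,0.011,0,0,0,0,0.0032,0,0.011,0,0,0,0,0.001,0,0.004,0,0,0,0,0,0,0,0]

```text
t: 6.2
tcp_pos: [567.7, 19.3, 153.4]
tool_rot: [[-0.992, 0.127, -0.0], [0.127, 0.992, -0.0], [0.0, -0.0, -1.0]]
wrist_force: [-0.2, 0.4, 0.1]
gripper_width: 0.0
finger_force: 0.0
```

Run:
```python
from h import *
fs={n:grab_frame(n) for n in("scene","top")}
def tile(f,x0,y0,w,h,S): return cv2.resize(f["img"][y0:y0+h,x0:x0+w,::-1],None,fx=S,fy=S,interpolation=cv2.INTER_CUBIC)
cv2.imwrite("pics/e.png",np.hstack([tile(fs["scene"],274,120,110,125,4),tile(fs["top"],264,140,85,125,4)]))
s=sense();print(s["tcp_pos"],s["wrist_force"])
```

```text
[568.08632557  19.18056325 153.96659791] [0.05810909 0.12964753 0.36240918]
```

View pics/e.png

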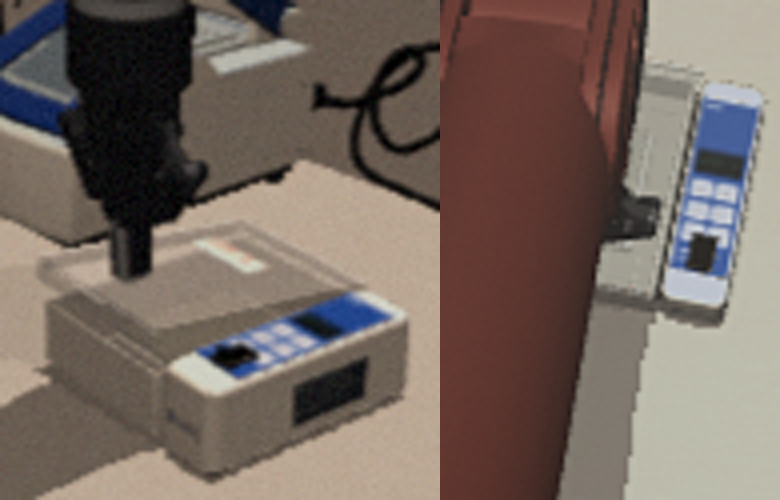

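The lid is nearly shut, at about 0.1 rad, with the fingertips resting on its front. I'll press it down gently.

arm_command:
  increments: [0,0,0,0.0005,0,0.004,0,0,0,0,0.0005,0,0.004,0,0,0,0,0,0,0.004,0,0,0,0,0,0,0.004,0,0,0,0,0,0,0.002,0,0,0,0,0,0,0,0,0,0,0,0,0,0,0]

```text
t: 7.0
tcp_pos: [566.7, 19.3, 135.5]
tool_rot: [[-0.992, 0.128, 0.0], [0.128, 0.992, -0.0], [-0.0, -0.0, -1.0]]
wrist_force: [0.6, 0.9, -0.1]
gripper_width: 0.2
finger_force: 0.0
```

arm_command:
  increments: [0,0,0,0,0,0.0015,0,0,0,0,0,0,0,0,0,0,0,0,0,0,0]

```text
t: 7.3
tcp_pos: [566.9, 19.4, 134.7]
tool_rot: [[-0.992, 0.128, 0.001], [0.128, 0.992, 0.0], [-0.001, 0.0, -1.0]]
wrist_force: [-2.5, -0.2, 6.6]
gripper_width: -0.2
finger_force: 3.1
```

arm_command:
  increments: [0,0,0,0,0,0.001,0,0,0,0,0,0,0,0,0,0,0,0,0,0,0,0,0,0,0,0,0,0]

```text
t: 7.7
tcp_pos: [566.9, 19.3, 134.5]
tool_rot: [[-0.992, 0.128, 0.001], [0.128, 0.992, 0.001], [-0.001, 0.001, -1.0]]
wrist_force: [-5.7, -0.4, 14.9]
gripper_width: -0.3
finger_force: 7.8
```

The lid is shut: it meets a hard stop at fingertip height 61.5 mm, with 15 N. I'll lift and move above the rocker's front end, then check visually.

arm_command:
  increments: [0,0,0,0,0,-0.015,0,0,0,0,0,0,-0.025,0,0,0,0,0.0025,-0.03,0,0,0,0,0,0.0025,-0.03,0,0,0,0,0,0.0025,-0.029,0,0,0,0,0,0,0,0.006,0,0,0,0,0,0,0.006,0,0,0,0,0,0,0,0]

```text
t: 8.5
tcp_pos: [547.7, -66.7, 160.3]
tool_rot: [[-0.992, 0.126, -0.001], [0.126, 0.992, 0.0], [0.001, 0.0, -1.0]]
wrist_force: [-0.1, 0.6, -0.4]
gripper_width: -0.2
finger_force: 0.0
```

Run:
```python
from h import *
np.set_printoptions(precision=1,suppress=True)
for i in range(3):
    fs={n:grab_frame(n) for n in("scene","top")}
    R={}
    for n,f in fs.items():
        for r in place_of(f,"rocker_pivot")[:1]: R[n]=np.array(r["xy"])*[640,400]; print(n,round(r["score"],2),R[n],atz(f,R[n],62.5)[:2])
    if len(R)==2: print(tri(*ray(fs["scene"],R["scene"]),*ray(fs["top"],R["top"])))
m=masks_of(fs["scene"],"gel_unit_lid");print([(round(k["score"],2),np.array(k["box"])*[640,400,640,400]) for k in m[:1]])
def tile(f,x0,y0,w,h,S): return cv2.resize(f["img"][y0:y0+h,x0:x0+w,::-1],None,fx=S,fy=S,interpolation=cv2.INTER_CUBIC)
cv2.imwrite("pics/g.png",np.hstack([tile(fs["scene"],300,170,65,65,6),tile(fs["top"],290,160,65,65,6)]))
s=sense();print(s["tcp_pos"],s["wrist_force"])
P=s["tcp_pos"]+73*s["tool_rot"][:,2]
for n in fs:print(n,"tip",proj(fs[n],P))
```

```text
scene 0.67 [330.3 207.8] [568.8 -63.3]
scene 0.87 [330.6 209.1] [564.9 -68.1]
scene 0.67 [332.4 207.2] [574.6 -64.8]
[]
[547.9 -67.9 161.1] [0.1 0.5 0.2]
scene tip [[325.8 202. ]]
top tip [[327.2 205.7]]
```

View pics/g.png

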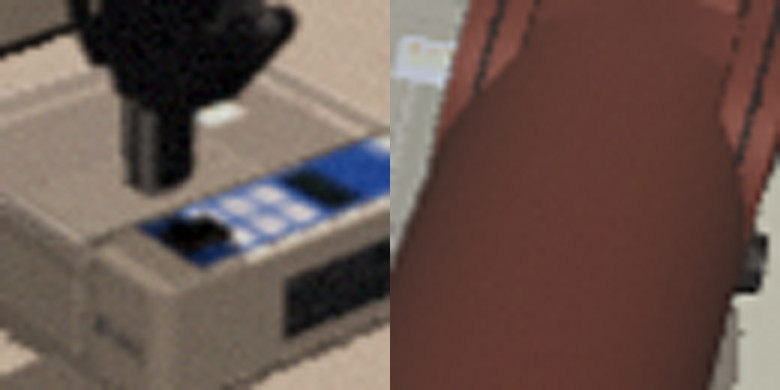

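The fingertips hang above the rocker's front end (scene tile (157,185), with the rocker at (200,235)). The top view is blocked by the arm. I'll refine the rocker position from the dark blob using a rendered cap model.

```bash
cat > rk.py <<'E'
from h import *
import pickle
from scipy.optimize import minimize
fs=pickle.load(open("fs.pkl","rb"));yaw=-.13;c,s=np.cos(yaw),np.sin(yaw);U=8
D={}
for n,(u,v) in (("scene",(332,209)),("top",(329,203))):
    g=fs[n]["img"].astype(float).sum(2)[v-9:v+10,u-10:u+11]; hi=300;lo=g.min();D[n]=(np.clip((hi-g)/(hi-lo),0,1),u-10,v-9)
    print(n);print(g.astype(int)[3:16,2:19])
def cap(x,y):
    P=[]
    for d in(-10.5,10.5):
        for w in(-7,7):
            P+= [[d,w,68.5-.175*d],[d,w,61.5]]
    P=np.array(P);return np.c_[x+c*P[:,0]-s*P[:,1],y+s*P[:,0]+c*P[:,1],P[:,2]]
def cost(q,names=("scene","top"),full=0):
    t=0
    for n in names:
        g,u,v=D[n];h=cv2.convexHull(((proj(fs[n],cap(*q))-[u,v]+.5)*U*16).astype(np.int32))
        m=np.zeros((g.shape[0]*U,g.shape[1]*U),np.uint8);cv2.fillPoly(m,[h],255,shift=4)
        m=cv2.GaussianBlur(m,(0,0),U*.4);m=cv2.resize(m,g.shape[::-1],interpolation=cv2.INTER_AREA)/255.;t+=((m-g)**2).sum()
    return t
for nm in(("scene",),("top",),("scene","top")):
    G=[(cost((x,y),nm),x,y) for x in range(552,584) for y in range(-86,-54)];print(nm,sorted(G)[:4])
E
python3 rk.py
```

```text
scene
[[533 424 343 330 314 334 344 460 431 372 328 357 401 471 527 529 505]
 [570 540 512 410 338 337 353 417 414 400 402 386 400 479 533 544 536]
 [555 560 561 501 461 375 343 429 481 409 413 460 444 424 441 491 495]
 [524 508 434 338 248 199 209 249 255 174 175 264 395 432 383 366 380]
 [353 350 323 241 112  66  69  74  64  11  38  80 167 242 355 390 373]
 [280 245 210 151  70  12   8  14  21   5   3  38  47 108 298 503 525]
 [484 352 188  70  45  33  15  32  14  24  53 139 103 107 294 526 585]
 [582 551 367 161  64  34  42  67  80  86 109 154 174 283 429 534 561]
 [598 595 552 396 258 126  63  65  70 113 211 242 245 288 339 386 396]
 [585 582 584 571 542 383 241 140 179 202 236 255 260 294 348 391 404]
 [591 589 594 595 596 562 472 320 263 258 269 303 364 482 532 526 480]
 [586 583 587 591 588 587 591 541 423 324 360 393 488 527 503 464 390]
 [582 590 590 586 591 597 589 586 566 528 512 480 470 448 370 313 295]]
top
[[196 460 424 429 522 552 553 563 562 463 517 537 530 529 495 377 345]
 [131 461 403 476 541 469 292 258 295 413 458 542 557 546 547 415 384]
 [136 388 352 444 548 48
[... 623 characters left out ...]
2 534 538 532 535 535 461 372 309 318 312 302 300 362 372 399]
 [542 539 537 535 538 540 543 536 534 531 533 538 392 349 382 339 461]]
('scene',) [(np.float64(3.533057431506746), 566, -72), (np.float64(3.6277987703080616), 566, -71), (np.float64(3.7888575705364125), 565, -72), (np.float64(3.9111671717387466), 567, -71)]
('top',) [(np.float64(10.925354209681618), 562, -73), (np.float64(11.497286820720246), 562, -72), (np.float64(11.590672340791341), 561, -73), (np.float64(11.642338471724589), 563, -73)]
('scene', 'top') [(np.float64(18.86468758980099), 563, -73), (np.float64(18.902337368354964), 564, -72), (np.float64(18.942725169319843), 564, -73), (np.float64(19.257200014009673), 563, -72)]
```

Both views agree on a rocker pivot of about (564,-72.5). I'll make a small correction and then press down slowly on the front end.

arm_command:
  increments: [0,0,0,0.002,-0.004,0.005,0,0,0,0,0,0,0.005,0,0,0,0,0,0,0.003,0,0,0,0,0,0,0.002,0,0,0,0,0,0,0.002,0,0,0,0,0,0,0,0]

```text
t: 9.75
tcp_pos: [545.3, -71.6, 143.7]
tool_rot: [[-0.992, 0.127, -0.0], [0.127, 0.992, -0.0], [0.0, -0.0, -1.0]]
wrist_force: [0.6, -0.0, -0.4]
gripper_width: 0.1
finger_force: 0.0
```

arm_command:
  increments: [0,0,0,0,0,0.0015,0,0,0,0,0,0,0.0015,0,0,0,0,0,0,0,0,0,0,0,0,0,0,0]

```text
t: 10.15
tcp_pos: [545.4, -71.6, 141.0]
tool_rot: [[-0.992, 0.128, 0.0], [0.128, 0.992, -0.0], [-0.0, -0.0, -1.0]]
wrist_force: [-0.2, -0.0, -0.2]
gripper_width: -0.1
finger_force: 0.0
```

arm_command:
  increments: [0,0,0,0,0,0.001,0,0,0,0,0,0,0.001,0,0,0,0,0,0,0,0,0,0,0,0,0,0,0]

```text
t: 10.55
tcp_pos: [545.4, -71.7, 139.0]
tool_rot: [[-0.992, 0.128, -0.0], [0.128, 0.992, -0.0], [0.0, -0.0, -1.0]]
wrist_force: [-0.8, 0.6, -0.4]
gripper_width: -0.4
finger_force: 0.1
```

arm_command:
  increments: [0,0,0,0,0,0.001,0,0,0,0,0,0,0,0,0,0,0,0,0,0,0]

```text
t: 10.85
tcp_pos: [545.2, -71.6, 137.9]
tool_rot: [[-0.992, 0.127, -0.0], [0.127, 0.992, -0.0], [0.0, -0.0, -1.0]]
wrist_force: [-0.7, 0.6, 0.8]
gripper_width: -0.0
finger_force: 0.6
```

Run:
```python
from h import *
f=grab_frame("scene")
cv2.imwrite("pics/k.png",cv2.resize(f["img"][185:230,305:365,::-1],None,fx=12,fy=12,interpolation=cv2.INTER_CUBIC))
s=sense();print(s["tcp_pos"],s["wrist_force"])
```

```text
[545.24717908 -71.63759827 137.96004771] [-0.53889808  0.69771218 -0.22843587]
```

View pics/k.png

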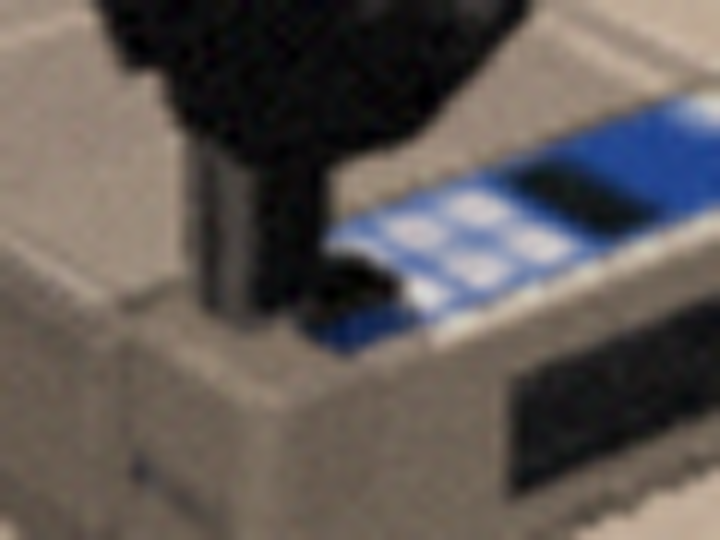

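The fingertip sits at the rocker's front end, but I can't tell whether the rocker has tipped. I'll lift and compare the blob with the on and off models.

arm_command:
  increments: [0,0,0,0,0,-0.015,0,0,0,0,0,0,-0.02,0,0,0,0,0,0,0,0]

```text
t: 11.2
tcp_pos: [547.1, -72.0, 176.5]
tool_rot: [[-0.992, 0.128, 0.005], [0.128, 0.992, 0.0], [-0.005, 0.001, -1.0]]
wrist_force: [0.9, 0.4, -1.0]
gripper_width: -0.3
finger_force: 0.0
```

```bash
cat > rk2.py <<'E'
from h import *
import pickle
f0=pickle.load(open("fs.pkl","rb"))["scene"];f=grab_frame("scene");yaw=-.13;c,s=np.cos(yaw),np.sin(yaw);U=8
def cost(f,x,y,a):
    u,v=322,200;g=f["img"].astype(float).sum(2)[v:v+19,u:u+21];g=np.clip((300-g)/300,0,1)
    P=np.array([p for d in(-10.5,10.5) for w in(-7,7) for p in([d,w,68.5+a*d],[d,w,61.5])])
    P=np.c_[x+c*P[:,0]-s*P[:,1],y+s*P[:,0]+c*P[:,1],P[:,2]]
    h=cv2.convexHull(((proj(f,P)-[u,v]+.5)*U*16).astype(np.int32));m=np.zeros((19*U,21*U),np.uint8);cv2.fillPoly(m,[h],255,shift=4)
    m=cv2.resize(cv2.GaussianBlur(m,(0,0),U*.4),(21,19),interpolation=cv2.INTER_AREA)/255.;return ((m-g)[4:]**2).sum()
for n,F in(("before",f0),("now",f)):
    for a in(-.175,0,.175): print(n,a,[round(cost(F,x,y,a),2) for x,y in((566,-72),(564,-72),(564,-73))],round(min(cost(F,x,y,a) for x in range(556,574) for y in range(-80,-64)),2))
print(f["img"].astype(int).sum(2)[203:216,322:341]);print(sense()["tcp_pos"])
t=[cv2.resize(q["img"][185:230,315:348,::-1],None,fx=12,fy=12,interpolation=cv2.INTER_CUBIC) for q in(f0,f)];cv2.imwrite("pics/l.png",np.hstack(t))
E
python3 rk2.py
```

```text
before -0.175 [np.float64(3.62), np.float64(5.26), np.float64(5.82)] 3.62
before 0 [np.float64(5.42), np.float64(5.8), np.float64(6.55)] 5.1
before 0.175 [np.float64(8.63), np.float64(8.24), np.float64(8.91)] 8.01
now -0.175 [np.float64(7.69), np.float64(7.27), np.float64(7.24)] 6.94
now 0 [np.float64(10.25), np.float64(8.74), np.float64(8.77)] 8.61
now 0.175 [np.float64(14.18), np.float64(11.98), np.float64(11.81)] 11.31
[[411 410 412 411 431 397 403 402 384 341 361 359 329 359 421 488 545 551
  528]
 [409 406 415 418 424 408 357 330 326 367 404 404 411 403 420 511 566 564
  556]
 [410 407 410 369 327 295 260 315 359 444 518 439 439 474 478 446 472 524
  530]
 [396 341 297 272 212 156 131 146 212 277 268 175 189 281 426 437 400 387
  412]
 [262 206 189 166 156 129  64  16  53  76  60  15   9  72 183 285 387 413
  405]
 [299 222 142 126  96  45  29  30   7   0  11  22  10   0  14  96 297 523
  547]
 [329 303 255 184 105  52  38  22   4   1   9   6  29  81  79  89 284 564
  624]
 [328 333 313 304 232 125  64  44  12  25  36  58  65  97 104 179 424 577
  582]
 [328 336 329 326 315 253 181  83  59  68  55  85 131 141 140 165 250 329
  385]
 [330 335 331 323 349 319 315 237 139  70  89  94 121 137 149 187 217 301
  396]
 [342 334 326 330 326 338 321 314 261 182 142 120 145 181 264 325 382 368
  370]
 [398 378 337 323 334 338 336 332 318 290 261 208 243 303 350 362 369 350
  330]
 [396 396 386 354 331 331 329 327 322 343 344 332 332 344 375 356 322 306
  293]]
[546.4945345  -71.79761383 175.10350983]
```

View pics/l.png

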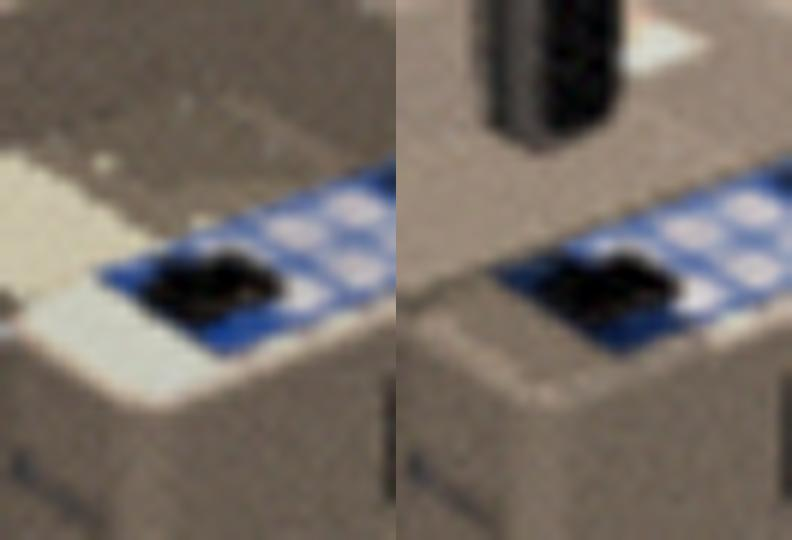

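The rocker hasn't moved: the tip came down just in front of it. I'll shift 5 mm rearward and press again.

arm_command:
  increments: [0,0,0,-0.005,0,0.01,0,0,0,0,0,0,0.01,0,0,0,0,0,0,0.006,0,0,0,0,0,0,0.003,0,0,0,0,0,0,0.0015,0,0,0,0,0,0,0,0]

```text
t: 11.85
tcp_pos: [550.2, -72.4, 142.2]
tool_rot: [[-0.992, 0.128, -0.0], [0.128, 0.992, -0.0], [0.0, -0.0, -1.0]]
wrist_force: [0.8, -0.2, 0.4]
gripper_width: 0.1
finger_force: 0.0
```

arm_command:
  increments: [0,0,0,0,0,0.001,0,0,0,0,0,0,0.001,0,0,0,0,0,0,0,0,0,0,0,0,0,0,0]

```text
t: 12.25
tcp_pos: [550.4, -72.3, 140.6]
tool_rot: [[-0.992, 0.127, 0.0], [0.127, 0.992, -0.0], [-0.0, 0.0, -1.0]]
wrist_force: [-0.5, 0.1, 1.1]
gripper_width: 0.1
finger_force: 0.3
```

arm_command:
  increments: [0,0,0,0,0,0.001,0,0,0,0,0,0,0.001,0,0,0,0,0,0,0,0,0,0,0,0,0,0,0]

```text
t: 12.65
tcp_pos: [550.1, -72.3, 139.2]
tool_rot: [[-0.992, 0.128, -0.001], [0.128, 0.992, 0.001], [0.001, 0.001, -1.0]]
wrist_force: [-8.1, 1.1, 12.8]
gripper_width: -0.1
finger_force: 6.8
```

The force rises to 13 N at tip height 66.2 mm, which is the rocker's on-stop height. I'll lift and check numerically.

arm_command:
  increments: [0,0,0,0,0,-0.015,0,0,0,0,0,0,-0.02,0,0,0,0,0,0,-0.03,0,0,0,0,0,0,-0.035,0,0,0,0,0,0,0,0]

```text
t: 13.15
tcp_pos: [552.7, -72.9, 243.9]
tool_rot: [[-0.992, 0.128, 0.008], [0.128, 0.992, 0.0], [-0.008, 0.001, -1.0]]
wrist_force: [1.2, -0.4, 0.2]
gripper_width: -0.1
finger_force: 0.0
```

```bash
python3 rk2.py
python3 - <<'E'
from h import *
np.set_printoptions(precision=1,suppress=True)
import pickle
fs=pickle.load(open("fs.pkl","rb"))
T=fs["top"];F=grab_frame("scene")
for n,f,(u,v) in(("top",T,(398,257)),("scene",F,(366,294))):
    h=f["img"].astype(int);r=(h[:,:,0]>110)&(h[:,:,1]<90)&(h[:,:,2]<90);r=r.astype(np.uint8);k=np.zeros_like(r);k[v-20:v+20,u-25:u+25]=1;r*=k
    c=max(cv2.findContours(r,0,2)[0],key=cv2.contourArea)[:,0]
    w=np.array([atz(f,x,20)[:2] for x in c],np.float32);print(n,r.sum(),cv2.minAreaRect(w),np.argwhere(r).mean(0)[::-1],atz(f,np.argwhere(r).mean(0)[::-1],20))
E
```

```text
before -0.175 [np.float64(3.62), np.float64(5.26), np.float64(5.82)] 3.62
before 0 [np.float64(5.42), np.float64(5.8), np.float64(6.55)] 5.1
before 0.175 [np.float64(8.63), np.float64(8.24), np.float64(8.91)] 8.01
now -0.175 [np.float64(6.81), np.float64(8.14), np.float64(8.19)] 6.81
now 0 [np.float64(7.44), np.float64(7.44), np.float64(7.55)] 7.02
now 0.175 [np.float64(9.97), np.float64(8.82), np.float64(8.78)] 8.78
[[402 408 408 409 407 419 397 393 377 336 358 353 342 350 419 493 543 556
  519]
 [411 399 405 414 415 414 341 325 324 358 388 354 361 386 418 508 563 551
  561]
 [413 395 398 378 308 283 277 305 355 430 365 214 212 340 425 429 471 526
  530]
 [388 324 293 270 218 185 180 207 226 269 179  53  53 140 232 388 390 378
  412]
 [258 188 180 164 151 102  98  84  85  93  36   2   0  18  64 230 380 422
  399]
 [284 221 146 127 106  58  32  44   5   6   6  20  33  29  44 106 297 522
  536]
 [328 297 255 176 125  31  22  18  14   3  31  35  28  82  55  86 296 545
  620]
 [335 323 322 313 218 123  54  47   0  17  24  77  71  87 100 160 259 391
  522]
 [370 345 329 329 335 263 186 115  63  47  73  78 124 151 158 147 195 237
  356]
 [384 347 316 347 344 369 351 263 167  89 111 119 125 157 151 176 213 294
  382]
 [376 375 368 370 390 381 388 359 304 214 167 134 171 188 254 322 362 367
  373]
 [407 387 381 378 374 367 387 388 373 366 314 242 280 350 364 377 363 357
  323]
 [406 407 389 400 370 376 384 387 393 391 396 360 357 367 368 346 317 292
  298]]
[551.82281751 -72.54336943 241.54503626]
top 60 ((422.1426086425781, -272.165283203125), (38.276405334472656, 11.939467430114746), 65.08415985107422) [395.6 260.3] [ 422.1 -272.1   20. ]
scene 108 ((426.0726623535156, -270.6236572265625), (41.623924255371094, 12.991353988647461), 68.30170440673828) [357.1 293.4] [ 426. -271.   20.]
```

The rear end of the rocker has risen (darker pixels at rows 205–206, columns 333–335), so it is on. The button is at about (424,-271.5). I'll move above it.

arm_command:
  increments: [0,0,0,0.0204,-0.0426,0,0,0,0,0,0.0204,-0.0426,0,0,0,0,0,0.0204,-0.0426,0,0,0,0,0,0.0204,-0.0426,0,0,0,0,0,0.0204,-0.0426,0,0,0,0,0,0,0,0.04,0,0,0,0,0,0,0.04,0,0,0,0,0,0,0.02,0]

```text
t: 14.05
tcp_pos: [420.0, -269.9, 135.1]
tool_rot: [[-0.992, 0.128, -0.004], [0.128, 0.992, 0.001], [0.004, 0.001, -1.0]]
wrist_force: [0.1, 0.4, 0.2]
gripper_width: 0.0
finger_force: 0.0
```

arm_command:
  increments: [0,0,0,0,0,0,0,0,0,0,0,0,0,0,0,0,0,0,0,0,0]

```text
t: 14.35
tcp_pos: [422.7, -270.9, 139.7]
tool_rot: [[-0.992, 0.127, 0.002], [0.127, 0.992, -0.001], [-0.002, -0.0, -1.0]]
wrist_force: [-0.6, -0.2, 0.5]
gripper_width: 0.0
finger_force: 0.0
```

Run:
```python
from h import *
fs={n:grab_frame(n) for n in("scene","top")};s=sense();P=s["tcp_pos"]+73*s["tool_rot"][:,2];print(s["tcp_pos"],P)
t=[cv2.resize(fs["scene"]["img"][175:325,310:410,::-1],None,fx=4,fy=4,interpolation=cv2.INTER_CUBIC),cv2.resize(fs["top"]["img"][150:300,330:430,::-1],None,fx=4,fy=4,interpolation=cv2.INTER_CUBIC)]
cv2.imwrite("pics/n.png",np.hstack(t))
for n in fs:print(n,proj(fs[n],P),proj(fs[n],[424,-271.5,20]))
```

```text
[ 422.75191546 -270.7793891   139.72982826] [ 422.90433415 -270.81400725   66.72999559]
scene [[357.48469339 274.48294301]] [[356.60743903 294.06344685]]
top [[398.38982411 258.28097476]] [[395.38144684 259.58991012]]
```

View pics/n.png

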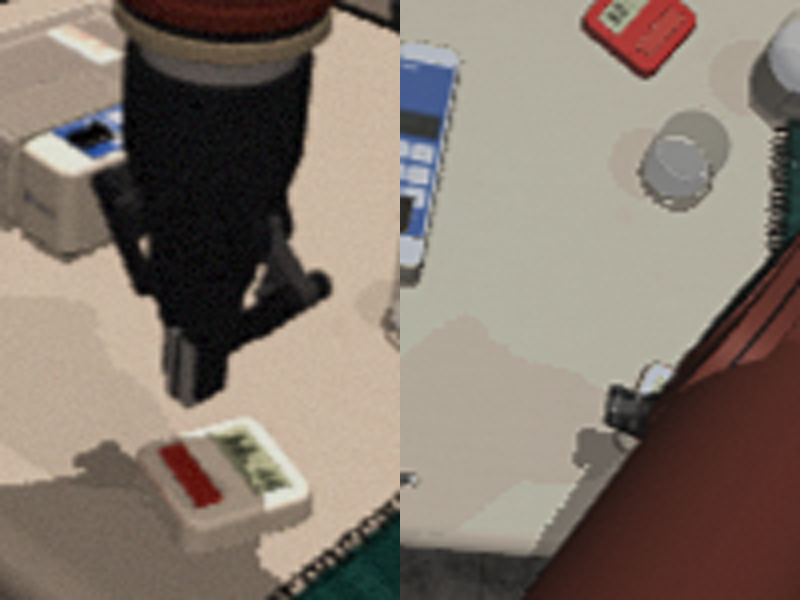

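The closed fingertips hang right above the red bar button (scene tile (190,400), with the button at (190,475)). I'll descend gently.

arm_command:
  increments: [0,0,0,0,0,0.015,0,0,0,0,0,0,0.013,0,0,0,0,0,0,0.008,0,0,0,0,0,0,0.004,0,0,0,0,0,0,0.002,0,0,0,0,0,0,0.001,0,0,0,0,0,0,0,0]

```text
t: 15.15
tcp_pos: [422.1, -270.7, 95.7]
tool_rot: [[-0.992, 0.128, 0.0], [0.128, 0.992, -0.0], [-0.0, -0.0, -1.0]]
wrist_force: [0.2, 0.2, 0.7]
gripper_width: -0.2
finger_force: 0.0
```

arm_command:
  increments: [0,0,0,0,0,0.001,0,0,0,0,0,0,0.001,0,0,0,0,0,0,0.001,0,0,0,0,0,0,0.0005,0,0,0,0,0,0,0,0]

```text
t: 15.65
tcp_pos: [422.1, -270.5, 92.1]
tool_rot: [[-0.992, 0.127, 0.0], [0.127, 0.992, -0.0], [-0.0, 0.0, -1.0]]
wrist_force: [-0.9, 0.7, 1.7]
gripper_width: -0.2
finger_force: 1.0
```

arm_command:
  increments: [0,0,0,0,0,0.001,0,0,0,0,0,0,0,0,0,0,0,0,0,0,0]

```text
t: 15.95
tcp_pos: [422.2, -270.6, 91.6]
tool_rot: [[-0.992, 0.128, 0.0], [0.128, 0.992, 0.0], [-0.0, 0.0, -1.0]]
wrist_force: [-2.7, 2.2, 12.1]
gripper_width: -0.0
finger_force: 5.6
```

arm_command:
  increments: [0,0,0,0,0,0.0008,0,0,0,0,0,0,0,0,0,0,0,0,0,0,0]

```text
t: 16.25
tcp_pos: [422.2, -270.7, 91.4]
tool_rot: [[-0.992, 0.128, 0.001], [0.128, 0.992, 0.001], [-0.0, 0.001, -1.0]]
wrist_force: [-6.8, 4.9, 23.2]
gripper_width: -0.2
finger_force: 11.5
```

The button bottomed out at tip height 18.5 mm with over 20 N. I'll lift straight off and check everything.

arm_command:
  increments: [0,0,0,0,0,-0.003,0,0,0,0,0,0,-0.01,0,0,0,0,0,0,-0.04,0,0,0,0,0,0,-0.045,0,0,0,0,0,0,-0.045,0,0,0,0,0,0,-0.03,0,0,0,0,0,0,0,0,0,0,0,0,0,0,0]

```text
t: 17.05
tcp_pos: [422.1, -270.5, 263.8]
tool_rot: [[-0.992, 0.127, 0.002], [0.127, 0.992, 0.0], [-0.001, 0.0, -1.0]]
wrist_force: [0.4, 1.1, -0.2]
gripper_width: -0.1
finger_force: 0.0
```

```bash
python3 rk2.py | grep now
python3 - <<'E'
from h import *
np.set_printoptions(precision=1,suppress=True)
f=grab_frame("scene");h=f["img"].astype(int);r=(h[:,:,0]>80)&(h[:,:,1]<60)&(h[:,:,2]<60);k=np.zeros_like(r);k[274:314,341:391]=1;r&=k
m=np.argwhere(r).mean(0)[::-1];print(r.sum(),m,atz(f,m,20))
for th in("stain_bottle","beaker","pipette","jar","buffer_bottle","timer"):
    print(th,[(np.array(q["xy"])*[640,400]) for q in place_of(f,th)[:2]])
print([(round(k["score"],2),np.array(k["box"])*[640,400,640,400]) for k in masks_of(f,"gel_unit_lid")[:1]])
s=sense();print(s["t"],s["tcp_pos"],s["wrist_force"])
E
```

```text
now -0.175 [np.float64(4.29), np.float64(7.12), np.float64(7.63)] 4.22
now 0 [np.float64(4.31), np.float64(5.68), np.float64(6.38)] 4.31
now 0.175 [np.float64(6.13), np.float64(6.56), np.float64(7.24)] 5.84
105 [357.2 293.6] [ 425.6 -271.5   20. ]
stain_bottle [array([222.5, 200.5])]
beaker [array([419.4, 253.8])]
pipette [array([245.3, 245.5])]
jar [array([253.7, 183.1])]
buffer_bottle [array([466.8, 259.9]), array([329.7, 212. ])]
timer [array([364.9, 293.9])]
[(0.66, array([283.2, 174.2,  68.8,  40.4]))]
17.5 [ 421.8 -270.5  262.8] [-0.6 -0.2  0.2]
```

The timer and bystanders haven't moved. I'll do one last check of the rocker's tilt by comparing edge positions before and now.

Run:
```python
from h import *
import pickle
np.set_printoptions(precision=2,suppress=True)
f0=pickle.load(open("fs.pkl","rb"))["scene"];g=np.mean([grab_frame("scene")["img"].astype(float).sum(2) for _ in range(4)],0);h=f0["img"].astype(float).sum(2)
def top(a,c):
    v=a[202:210,c]
    for i in range(7):
        if v[i]>=200>v[i+1]: return 202+i+(v[i]-200)/(v[i]-v[i+1])
print([(c,round(top(h,c) or 0,2),round(top(g,c) or 0,2)) for c in range(325,340)])
print(h[203:214,325:340].astype(int));print(g[203:214,325:340].astype(int))
# expected rise in px for rear/front top edges, off -> on
yaw=-.13;c,s=np.cos(yaw),np.sin(yaw)
for d in(-10.5,0,10.5):
    P=lambda a:[565+c*d-s*7,-72+s*d+c*7,68.5+a*d]
    print(d,proj(f0,P(-.175)),proj(f0,P(.175)))
```

```text
[(325, 0, 0), (326, np.float64(208.45), np.float64(208.98)), (327, np.float64(207.46), np.float64(207.4)), (328, np.float64(206.35), np.float64(207.06)), (329, np.float64(205.99), np.float64(206.8)), (330, np.float64(206.06), np.float64(206.49)), (331, np.float64(206.28), np.float64(206.43)), (332, np.float64(206.29), np.float64(205.94)), (333, np.float64(205.89), np.float64(205.07)), (334, np.float64(205.89), np.float64(205.15)), (335, np.float64(206.35), np.float64(205.76)), (336, np.float64(206.86), np.float64(206.22)), (337, np.float64(207.31), np.float64(207.35)), (338, 0, 0), (339, 0, 0)]
[[424 343 330 314 334 344 460 431 372 328 357 401 471 527 529]
 [540 512 410 338 337 353 417 414 400 402 386 400 479 533 544]
 [560 561 501 461 375 343 429 481 409 413 460 444 424 441 491]
 [508 434 338 248 199 209 249 255 174 175 264 395 432 383 366]
 [350 323 241 112  66  69  74  64  11  38  80 167 242 355 390]
 [245 210 151  70  12   8  14  21   5   3  38  47 108 298 503]
 [352 188  70  45  33  15  32  14  24  53 139 103 107 294 526]
 [551 367 161  64  34  42  67  80  86 109 154 174 283 429
[... 310 characters left out ...]
23 569 576]
 [391 339 357 353 340 369 443 363 209 223 357 442 449 484 530]
 [365 340 333 325 320 278 282 190  65  64 150 236 396 402 396]
 [319 318 245 208 169 117  93  57  18  12  25  69 239 386 428]
 [281 230 131  68  43  22  19  21   8  21  28  41 128 337 544]
 [384 199  68  20  17  14  16  21  40  52 163 121 119 311 574]
 [593 421 184  66  40  26  40  67 100 108 161 177 304 457 580]
 [628 598 437 279 148  77  69  74 135 219 270 259 306 368 415]
 [630 638 605 587 421 247 162 202 236 258 276 288 330 378 423]
 [629 630 627 634 608 516 362 284 272 291 327 403 522 575 561]]
-10.5 [[326.6  206.88]] [[326.57 208.24]]
0 [[330.06 206.28]] [[330.06 206.28]]
10.5 [[333.47 205.68]] [[333.52 204.34]]
```

The front edge dropped and the rear rose by about 0.8 px. The press also stopped hard at the rocker's on height, so I'm handing in.

```bash
python3 -c "
from station import *
print(finish_job())"
```

```text
the job is handed in; nothing more can be done
None
```

I shut the lid, switched the rocker on, and then pressed and released the timer button, and handed the job in at about 18 s. `finish_job` gave no verdict, and the rocker being fully on rests on its hard stop and an image check. The timer and bystanders showed no visible shift in the last image.

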